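# Set the sprung marking nest to its gauge blade

### The job

Set the height of the sprung nest for the next batch: slide the gauge blade along its guides under the front ear of the sprung ring, fully home against its stop, and let go of it there. Then take the tool holder with the plain collet nut out of the rack, stand it upright, taper down, in the sprung ring, and press it straight down until the ring sits firmly on the blade. Finish while still holding it pressed down, so that I can tighten the clamp screws, and leave the other two tool holders and the green box of end mills where they are.

Things in the scene. Friction and masses are not known exactly. Their poses are not given: they have to be found in the camera images.
- blade: gauge blade lying flat on the white table: black ribbed handle 55 long (x) x 20 wide x 20 high, with a flat steel blade 65 long x 20 wide x 6 thick out of its +x end, undersides flush; 110 g, centre of mass about 38 mm from the origin towards the tip, so once home it stays lying when let go. Origin: underside of the handle's middle; x to the tip, z up
- blade_tip (a point): middle of the lower edge of the blade's square tip, 92.5 mm from the blade's origin along its x
- nest: sprung nest, fixed on the 12 mm perforated aluminium plate; place and yaw vary. Origin: centre of its foot's underside (on that plate's top); x away from the robot, z up. Dark foot 116 x 126; dark deck 110 x 120 with its top 50 above the origin and a 38 bore. Two guide posts with coil springs at y = +46 and -46, tops 96 above the origin; the ring slides on them
- nest_mouth (a point): mouth of the blade guides, mid-width at deck-top height, x = -93 mm in the nest's frame (axes as the nest's). A tongue 60 wide carries the deck's top out to x = -96. On it stand two steel strips 5 high, 28 apart from x = -75 inwards, flaring to about 42 apart at this mouth; the blade lies on the deck between them and goes in along +x
- nest_stop (a point): where the blade's tip belongs when home: middle of the stop bar's face at deck-top height, x = -25 mm, z = 50 mm in the nest's frame (axes as the nest's), 39 mm in behind the front edge of the ring's ear
- ring (a joint): how far the sprung ring is pressed down, m: 0 free, 0.010 its own bottom stop. Free, its underside is 12 mm above the deck; with the 6 mm blade below it lands at 0.006. The springs carry the holder's weight unmoved; pressing on the seated holder moves the ring from about 4 N and brings it to the blade at about 9 N (0.8 N per mm); the rest bears on the blade: 15 to 20 N in all is right
- ring_seat (a point): centre of the top face of the sprung steel ring (72 outside, 36 bore, 14 thick), 76 mm above the nest's origin when free, moves down with the ring; z up. A front ear 36 wide reaches out to x = -64 in the nest's frame; lugs with dark clamp screws at the sides reach to y = +72 and -72
- chuck: the holder with the plain round collet nut, one of three steel tool holders in the rack, order varies; 0.45 to 0.55 kg. Origin: centre of its flange's underside, which rests on the rack or ring; z up the axis. Flange 46 dia from 0 to 20 mm, neck 31 dia to 45, nut 34 dia from 45 to 68 (flat top; grip the nut). Below: taper, 32 dia at the flange to 16 at its tip 48.4 mm down
- rack: rack, fixed, place and yaw vary: two ochre plates 90 (x) x 260 (y) mm on brass posts, top face 66 mm up, three 36 mm through holes in a row at y = -85, 0 and +85 mm, a holder in each. Origin: centre of its underside, z up. The holders' neighbours are along y: the free sides for the fingers are the x sides
- facemill: face-mill holder in the rack: flange as the others, broad dark toothed head 47 dia, top 61 mm above its origin (flange underside, z up). To be left alone
- slim: slim holder in the rack: nose tapering from 27 to 20 dia with an 8 mm cutter on top, top 94 mm above its origin (flange underside, z up). To be left alone
- millbox: green plastic box of end mills, 77 x 57 x 34 mm, on the white table; origin at its underside's centre. To be left alone
Not all that is in view belongs to the job. What is shaped like the chuck but orange is not meant. Leave any yellow look-alike of the blade alone.

How it is judged:
By the outcome, as a careful person would: the job done as asked, in the order asked, and still so for the second after the job is handed in, while the arm keeps its last pose, push and grip.
It also fails if it takes over 72 s, if anything falls off the work surface, if the arm or the gripper's body presses on something with over 40 N, if the wrist force passes 120 N, or if a joint passes its speed limit or range.

### The arm

A 7-joint arm with a two-finger parallel gripper is mounted at the origin on the work surface. World frame = base frame: x ahead of the robot, y to its left, z up, the work surface at z = 0. Lengths are in m, angles in rad, forces in N, time in s.
With the tool pointing down it reaches from about 0.35 to 0.9 m from the base axis. Payload 8.1 kg.
Tool frame: the origin (TCP) lies midway between the tips of the shut fingers; the grasp point (between the pads) lies 19 mm behind it; z points along the fingers, y is the line along which they close (so a half turn about z gives the same grasp; the last joint's range is limited). The gripper opens to 92 mm and grips with 3 to 60 N. Pads are 19 mm wide; open, the fingers measure 130 mm over their backs; the gripper's body (75 mm by 190 mm) begins 47 mm behind the grasp point.
Start: joints at [-1.419, 0.434, 0.025, 1.573, -0.012, 1.134, -0.075], TCP at [0.158, 0.605, 0.227] pointing down, gripper open.
Joint ranges: [-2.62, 2.62], [-0.44, 2.09], [-1.27, 1.32], [0.08, 2.57], [-1.32, 4.46], [0.12, 2], [-2.74, 2.74]. Speed limits (rad/s): [2.22, 2.22, 3.01, 3.01, 3.14, 3.14, 3.14].

### API

Orientations are given as a rotation vector (axis times angle).
In Python, from cell import arm gives the robot as it stands.
- The arm moves only by the tool move_arm, never from a script. Its argument "motion" is a list of rows, each an object of numbers: "tx", "ty", "tz": the shift along the tool's x, y, z normalised to -1 to 1, where 1 is 1000 mm; "twist": the turn about the tool's z normalised to -1 to 1, where 1 is pi/2 rad. In form: [{"tx": .., "ty": .., "tz": .., "twist": ..}, ...]. A call has 1 to 12 rows; each row shifts and turns the commanded pose from where the row before left it, along the tool's axes as they then stand; what a row does not reach is not made up. A row lasts 1/10 s, in which the tool goes at most 50 mm and 8.59 degrees, less where a joint would pass 70% of its speed; a pose out of reach is approached as far as the arm can. A call with a number of a shift or a turn outside -1 to 1 is refused whole. A call with a gripper value outside its range is refused whole. "gripper" is the gripper's target within -1 to 1 (shut at 1, half-way at 0, fully open at -1), set as the call begins (left out, the last holds). The fingers move at their own pace and stop on an object; "squeeze" is the grip in N (left out, the last holds). Time passes only in rows, so rows that do not move let the fingers close. It gives the time, the measured TCP pose, the force, the opening and the grip force at its end, in the units of the state.
- arm.observe(): the state, without advancing time (a new reading comes with each control period).
- arm.get_image(name): name is "scene" or "top"; returns the picture (480x640x3 uint8, red, green, blue); there is no depth.
- arm.calibration(name): a dict with "K" (3x3 intrinsics, pixels), "T" (4x4, takes a point from camera to world coordinates). Camera axes: x right, y down, z forward; pixel columns grow to the right and rows downward; lengths in m; the calibration is good to about 2 mm. A picture is of the moment at which its call begins. calibration takes no time and is no camera call.
- arm.sign_off(): hands the job in; it is judged then, once.
Trained networks look in the newest picture that a camera, given by its name, has taken for a name from the list of things; names that differ only in an ending like _2 or _b are one class to them, and where a whole thing is asked for, a point or a joint stands for the part that bears it (a point fixed in the world has none). Each returns a list of dicts, best first, with "conf" (0 to 1); they miss things now and then, are a little off and sometimes report something else, mostly with a low value. They report only what shows in the picture. A call takes as long as a camera call. They do not tell look-alikes from the thing itself.
- arm.look_for(camera, query): "point" ([column, row] as shares, 0 to 1, of the picture: columns of its width, rows of its height, amid what is visible of it).
- arm.regions_of(camera, query): "region" (480x640 bool, what is visible of it) and "point" ([column, row] as shares, 0 to 1, of the picture: columns of its width, rows of its height, amid what is visible of it).
- arm.place_of(camera, query): "point" ([column, row] as shares, 0 to 1, of the picture: columns of its width, rows of its height: a listed point, or the origin of a listed thing).
The state is a dict: "clock": time; "joints": joint angles; "dq": joint speeds; "joint_efforts": joint torques, N m; "position": TCP position; "ee_rot": TCP orientation; "force": force on the tool from outside, world axes, zero at the start; "ft_torque": the same for the moment, N m; "width": opening from 0.0 (shut) to 1.0 (fully open); "gripper_force": force on a finger pad.
Only numpy, scipy, OpenCV 4.12 (cv2) and the standard library are available. Lean on these libraries where they do the work, as an engineer would, in place of code of your own. Each camera call takes 0.05 s, during which the arm holds its last target. There are 200 camera calls.

## Working session

There is one attempt and no reset: what is moved stays moved. The work goes in short steps, Python scripts to look and compute and a tool call to move; the robot and the scene stay as the last step left them, time stands still between calls to the robot, and variables do not carry over. Pictures are saved under pics/ and viewed, at most 10 in all, crops included, and the job is handed in when it is done.

Besides the shell and the picture viewer there is one more tool, called after "Call:" by a JSON object that holds its "name" and its "arguments", one argument or row to a line. move_arm: Moves the arm, as the interface text tells. Scaled input: -1 to 1 covers 1000 mm each way for a shift and pi/2 rad each way for a turn. Its arguments: {"type":"object","properties":{"motion":{"type":"array","items":{"type":"object","properties":{"tx":{"type":"number"},"ty":{"type":"number"},"tz":{"type":"number"},"twist":{"type":"number"}}}},"gripper":{"type":"number"},"squeeze":{"type":"number"}},"required":["motion"]}

```bash
mkdir -p pics; python3 - <<'E'
from cell import arm
import cv2,numpy as np
for c in("scene","top"):
    im=arm.get_image(c); cv2.imwrite(f"pics/{c}0.png",im[:,:,::-1])
    k=arm.calibration(c); print(c,np.round(k["K"],1).tolist(),np.round(k["T"],3).tolist())
    for q in["blade","blade_tip","nest","nest_mouth","nest_stop","ring_seat","chuck","rack","facemill","slim","millbox"]:
        print(q,[(np.round(np.array(d["point"])*[640,480],1).tolist(),round(d["conf"],2)) for d in arm.place_of(c,q)][:4])
s=arm.observe();print({k:np.round(v,3).tolist() for k,v in s.items()})
E
```

```text
scene [[500.8, 0.0, 324.1], [0.0, 500.8, 246.6], [0.0, 0.0, 1.0]] [[0.265, 0.742, -0.616, 1.403], [0.964, -0.198, 0.176, -0.241], [0.009, -0.64, -0.768, 1.113], [0.0, 0.0, 0.0, 1.0]]
blade [([476.7, 215.7], 0.77), ([433.0, 219.0], 0.49)]
blade_tip [([436.2, 238.7], 0.62), ([461.1, 234.9], 0.6)]
nest [([374.0, 275.1], 0.97)]
nest_mouth [([373.8, 240.4], 0.6)]
nest_stop [([372.3, 258.6], 0.63)]
ring_seat [([378.3, 257.3], 0.71)]
chuck [([147.9, 272.0], 0.58)]
rack [([227.4, 277.0], 0.92)]
facemill [([225.6, 260.8], 0.6)]
slim [([254.8, 257.9], 0.7)]
millbox [([458.3, 267.2], 0.77)]
top [[553.2, 0.0, 317.6], [0.0, 553.2, 244.1], [0.0, 0.0, 1.0]] [[0.021, -0.994, 0.11, 0.455], [-1.0, -0.021, 0.001, -0.0], [0.001, -0.11, -0.994, 1.283], [0.0, 0.0, 0.0, 1.0]]
blade [([104.8, 276.1], 0.68), ([161.0, 287.2], 0.63)]
blade_tip [([137.5, 249.7], 0.82), ([173.1, 250.1], 0.56)]
nest [([265.1, 217.1], 0.86)]
nest_mouth [([259.6, 250.4], 0.62)]
nest_stop [([262.6, 223.6], 0.66)]
ring_seat [([267.0, 206.6], 0.8)]
chuck [([529.6, 283.7], 0.84), ([483.5, 273.3], 0.78)]
rack [([432.4, 268.8], 0.87)]
facemill [([437.6, 268.4], 0.69), ([269.4, 216.7], 0.46)]
slim [([401.1, 261.8], 0.66)]
millbox [([161.3, 289.0], 0.71)]
{'clock': 1.2, 'joints': [-1.419, 0.434, 0.025, 1.573, -0.012, 1.134, -0.075], 'dq': [0.0, -0.0, 0.001, 0.0, -0.001, 0.003, 0.001], 'joint_efforts': [0.0, -66.769, 0.984, -31.48, -0.061, 0.033, 0.0], 'position': [0.158, 0.605, 0.227], 'ee_rot': [0.399, 3.116, 0.0], 'force': [0.75, -0.144, 0.933], 'ft_torque': [0.018, -0.009, 0.008], 'gripper_force': 0.0, 'width': 1.002}
```

View pics/scene0.png

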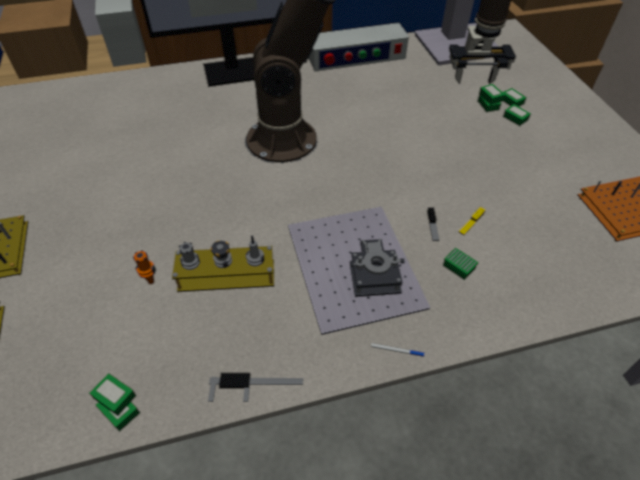

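View pics/top0.png

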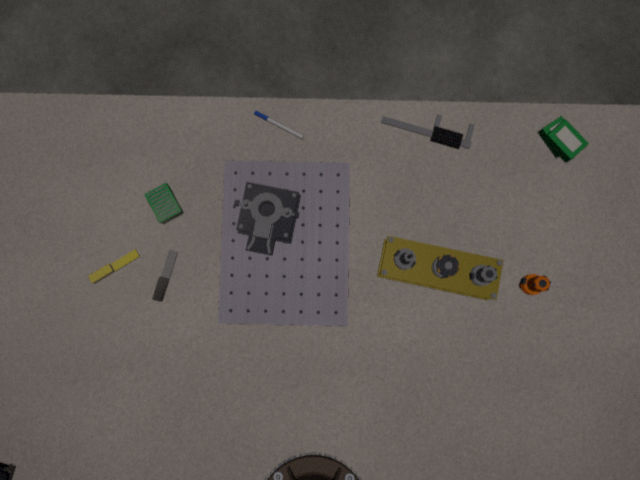

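The scene shows the true blade (black handle) at about (432,222), with a yellow look-alike at (472,221). The nest is at (376,265) and the rack at (223,265), with the chuck on its left at (188,258) and the orange decoy at (145,265). In the top view the blade is at (165,275), the ring at (266,207) and the chuck at (484,274). I'll zoom in on these to measure them.

```bash
cat > h.py <<'E'
import numpy as np,cv2
from cell import arm
C={c:{k:np.array(v) for k,v in arm.calibration(c).items()} for c in("scene","top")}
def proj(c,P):
    P=np.atleast_2d(P);T=C[c]["T"];q=(P-T[:3,3])@T[:3,:3];q=q@C[c]["K"].T
    return q[:,:2]/q[:,2:]
def ray(c,p,z):
    T=C[c]["T"];d=T[:3,:3]@np.linalg.inv(C[c]["K"])@[p[0],p[1],1];o=T[:3,3]
    return o+d*(z-o[2])/d[2]
def pl(o,yaw,pts):
    c,s=np.cos(yaw),np.sin(yaw)
    return np.array(pts,float)@np.array([[c,-s,0],[s,c,0],[0,0,1]]).T+o
def circ(x,y,z,r,n=60):
    a=np.linspace(0,2*np.pi,n);return np.c_[x+r*np.cos(a),y+r*np.sin(a),0*a+z]
E
python3 - <<'E'
from h import *
im=cv2.imread("pics/top0.png")
def crop(x,y,w,h,k): return cv2.resize(im[y:y+h,x:x+w],None,fx=k,fy=k,interpolation=cv2.INTER_CUBIC)
a=crop(225,170,90,100,4); b=crop(140,240,50,70,4); r=crop(370,225,140,85,4)
o=np.zeros((600,800,3),np.uint8)
a=crop(225,172,85,90,3.0) if 0 else crop(228,172,80,88,3.4)
b=crop(145,242,40,64,3.4); r=crop(372,230,150,75,3.6)
o[:a.shape[0],:a.shape[1]]=a; o[:b.shape[0],400:400+b.shape[1]]=b; o[310:310+r.shape[0],:r.shape[1]]=r
cv2.imwrite("pics/c1.png",cv2.convertScaleAbs(o,alpha=1.6))
for c in("scene","top"):
  for q in["blade","ring","nest","rack"]:
    for d in arm.regions_of(c,q)[:2]:
        m=d["region"].astype(np.uint8); ps=cv2.findNonZero(m)
        print(c,q,round(d["conf"],2),m.sum(),[np.round(v,1) for v in cv2.minAreaRect(ps)])
E
```

```text
scene blade 0.69 250 [array([472.3, 220.3]), array([ 7.8, 33.9]), np.float64(45.0)]
scene blade 0.53 257 [array([433.5, 223.4]), array([34.3,  8.8]), np.float64(78.2)]
scene ring 0.63 663 [array([377.3, 262. ]), array([43. , 33.7]), np.float64(33.1)]
scene nest 0.67 2503 [array([376.5, 267. ]), array([58., 53.]), np.float64(90.0)]
scene rack 0.9 3184 [array([223. , 268.4]), array([ 42. , 102.8]), np.float64(86.6)]
top blade 0.88 499 [array([165.2, 275.6]), array([10. , 52.2]), np.float64(17.9)]
top blade 0.62 506 [array([113.3, 266.5]), array([10.5, 54.5]), np.float64(59.0)]
top ring 0.79 1143 [array([265.2, 210.1]), array([48.7, 48.8]), np.float64(54.5)]
top nest 0.69 3407 [array([263.8, 219.5]), array([65.7, 67.7]), np.float64(11.3)]
top nest 0.25 945 [array([264.7, 210.4]), array([48. , 47.1]), np.float64(52.8)]
top rack 0.96 3809 [array([440. , 268.6]), array([121.9,  43.7]), np.float64(12.3)]
top rack 0.62 3404 [array([263.9, 219.7]), array([65.5, 68. ]), np.float64(12.3)]
```

View pics/c1.png

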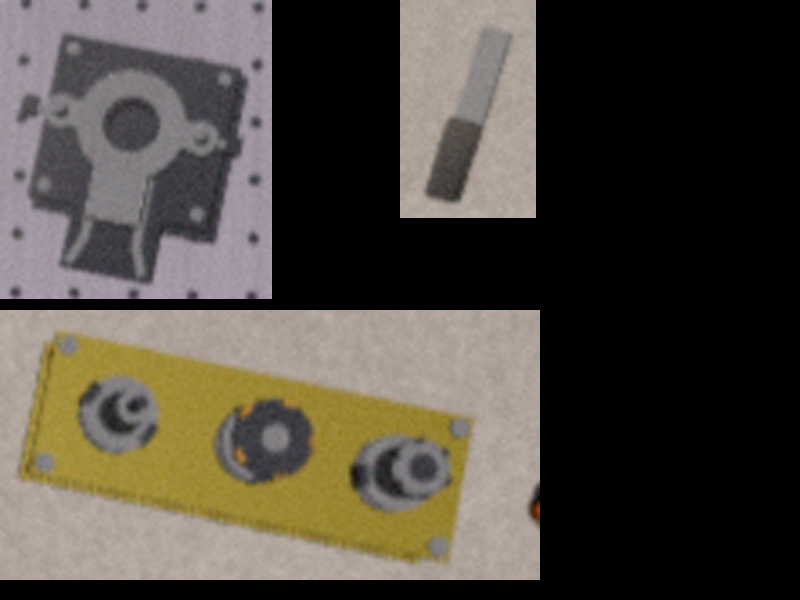

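The crop shows the nest with its bore centre at crop (132,124), and its tongue mouth at crop (60–152, 265–283). The blade points up and right, and the chuck's nut top is at crop (423,468). Next I fit the poses.

```bash
cat > fit.py <<'E'
from h import *
from scipy.optimize import least_squares
A=lambda p:np.array(p,float)/3.4+[228,172]-.35
B=lambda p:(np.array(p,float)-[400,0])/3.4+[145,242]-.35
R=lambda p:(np.array(p,float)-[0,310])/3.6+[372,230]-.35
def fit(pts,px,x0,z):
    f=lambda v:(proj("top",pl([v[0],v[1],z],v[2],pts))-px).ravel()
    r=least_squares(f,x0,loss="soft_l1"); return r.x,np.round(f(r.x),1)
# nest frame, z above plate 12
nest,e=fit([[55,60,50],[55,-60,50],[-55,60,50],[-55,-60,50],[-96,30,50],[-96,-30,50],[0,0,76],[-64,18,76],[-64,-18,76]]*np.array(1e-3),
  A([[65,36],[244,69],[31,200],[213,241],[61,266],[151,284],[132,124],[87,213],[138,223]]),[.53,.1,0],.012); print("nest",nest,e)
bl,e=fit([[92.5,10,6],[92.5,-10,6],[-27.5,10,20],[-27.5,-10,20],[27.5,10,20],[27.5,-10,20]]*np.array(1e-3),
  B([[487,27],[513,35],[425,193],[460,202],[449,116],[482,124]]),[.4,.3,0],0); print("blade",bl,e)
s=[R(p) for p in [[68,345],[459,427],[437,546],[44,462]]]
w=np.array([ray("top",p,.067) for p in s]); print(w, w.mean(0))
print("chuck nut top",ray("top",R([423,468]),.134))
ux=w[0]-w[1]+w[3]-w[2]; yaw=np.arctan2(-ux[0],ux[1]); print("rackyaw",yaw)
rk=np.r_[w.mean(0)[:2],yaw]
print("rack chuck hole",pl([rk[0],rk[1],0],yaw,[[0,-.085,0]]))
if __name__=="__main__":
    o=[]
    for c in("top","scene"):
        im=cv2.imread(f"pics/{c}0.png"); k=4; im=cv2.resize(im,None,fx=k,fy=k,interpolation=cv2.INTER_CUBIC)
        def L(P,col=(0,0,255)): cv2.polylines(im,[np.int32((proj(c,P)+.5)*k)],True,col,1)
        def box(x0,x1,y,z): return np.array([[x0,y,z],[x1,y,z],[x1,-y,z],[x0,-y,z]])*1e-3
        N=lambda P:pl([nest[0],nest[1],.012],nest[2],P); Bq=lambda P:pl([bl[0],bl[1],0],bl[2],P)
        for b in(box(-55,55,60,50),box(-96,-55,30,50),box(-64,-36,18,76)):L(N(b))
        L(N(circ(0,0,.076,.036)));L(N(circ(0,0,.076,.018)))
        L(Bq(box(-27.5,27.5,10,20)),(255,0,0));L(Bq(box(27.5,92.5,10,6)),(255,0,0))
        Q=pl([rk[0],rk[1],0],yaw,box(-45,45,130,66));L(Q,(255,0,255))
        h=pl([rk[0],rk[1],0],yaw,[[0,-.085,0]])[0]
        L(circ(h[0],h[1],.134,.017));L(circ(h[0],h[1],.086,.023))
        for b in ([(228,172,80,95),(145,242,45,70),(455,235,60,70)] if c=="top" else [(340,225,75,75),(420,200,45,50),(165,230,60,60)]):
            x,y,ww,hh=[v*k for v in b]; q=im[y:y+hh,x:x+ww]; t=np.zeros((300,266,3),np.uint8); f=min(266/q.shape[1],300/q.shape[0]); q=cv2.resize(q,None,fx=f,fy=f); t[:q.shape[0],:q.shape[1]]=q[:300,:266]; o.append(t)
    cv2.imwrite("pics/fit.png",cv2.convertScaleAbs(np.vstack([np.hstack(o[:3]),np.hstack(o[3:])]),alpha=1.6))
E
python3 fit.py
```

```text
nest [ 0.66357485  0.11347688 -0.17536798] [ 0.1 -0.5 -0.3  0.1 -0.2 -1.2 -1.  -2.8  0.3  0.   0.3 -0.   0.4  0.5
 -0.4  1.1  0.7  1.4]
blade [ 0.48588908  0.35646234 -0.2536421 ] [-0.2 -0.5  0.4 -0.5  0.6  0.6 -1.3  0.4  0.8 -0.  -0.5  0. ]
[[ 0.60400666 -0.16028092  0.067     ]
 [ 0.55851452 -0.40003465  0.067     ]
 [ 0.48561839 -0.38554549  0.067     ]
 [ 0.53169485 -0.14608571  0.067     ]] [ 0.54495861 -0.27298669  0.067     ]
chuck nut top [ 0.52862494 -0.35685822  0.134     ]
rackyaw -0.18880508349293576
rack chuck hole [[ 0.52900535 -0.35647617  0.        ]]
```

View pics/fit.png

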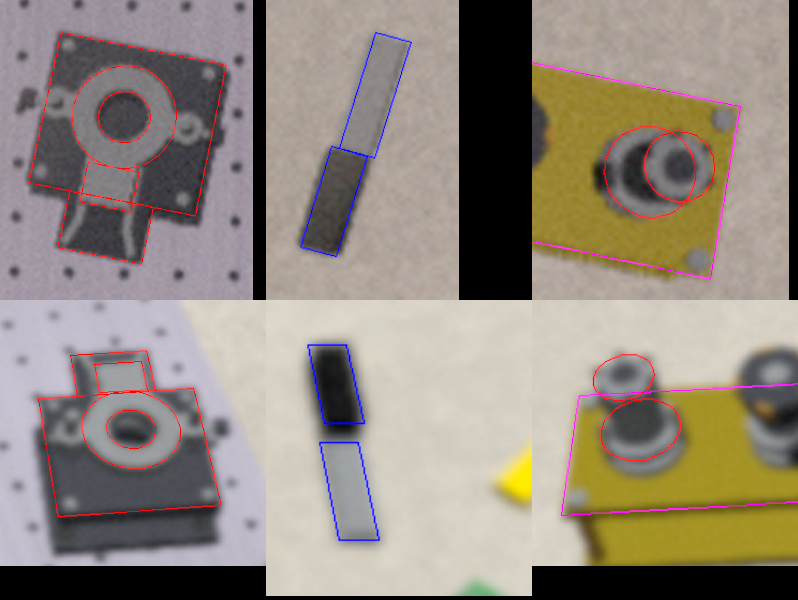

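The overlays match in both cameras. Next comes the approach to the blade.

```bash
cat >> h.py <<'E'
from scipy.spatial.transform import Rotation as Ro
def go(xyz,yawy):
    """remaining tool-frame shift (units of tx..) and twist so that tool y lies along world angle yawy (mod pi)"""
    s=arm.observe();M=Ro.from_rotvec(s["ee_rot"]).as_matrix();d=M.T@(np.array(xyz)-s["position"])
    a=np.arctan2(M[1,1],M[0,1]);t=-((yawy-a+np.pi/2)%np.pi-np.pi/2)/(np.pi/2)
    print("t",round(s["clock"],2),"pos",np.round(s["position"],4),"F",np.round(s["force"],1),"w",round(s["width"],3),"gf",round(s["gripper_force"],1),"q7",round(s["joints"][6],2),"zt",np.round(M[:,2],3),"-> tx ty tz",np.round(d,4),"twist",round(t,4))
E
python3 -c "
from h import *
go([.486,.3565,.06],-.2536+np.pi/2)"
```

```text
t 1.6 pos [0.1576 0.6048 0.2267] F [-0.5  0.4 -0.1] w 0.999 gf 0.0 q7 -0.08 zt [-0. -0. -1.] -> tx ty tz [-0.3804 -0.1574  0.1667] twist -0.0009
```

Call:
{"name": "move_arm", "arguments": {
  "motion": [
    {"tx":-0.02,"ty":-0.01,"tz":0},
    {"tx":-0.036,"ty":-0.015,"tz":0},
    {"tx":-0.036,"ty":-0.015,"tz":0.01},
    {"tx":-0.036,"ty":-0.015,"tz":0.02},
    {"tx":-0.036,"ty":-0.015,"tz":0.02},
    {"tx":-0.036,"ty":-0.015,"tz":0.02},
    {"tx":-0.036,"ty":-0.015,"tz":0.02},
    {"tx":-0.036,"ty":-0.015,"tz":0.02},
    {"tx":-0.036,"ty":-0.015,"tz":0.02},
    {"tx":-0.036,"ty":-0.015,"tz":0.02},
    {"tx":-0.036,"ty":-0.012,"tz":0.015}
  ],
  "gripper": -0.2,
  "squeeze": 30
}}

```text
invalid input
```

```bash
python3 -c "
from h import *
im=arm.get_image('top');cv2.imwrite('pics/g.png',cv2.convertScaleAbs(cv2.resize(im[220:340,100:260,::-1],None,fx=4,fy=4,interpolation=2),alpha=1.6))
go([.486,.3565,.003],-.2536+np.pi/2)"
```

```text
t 1.65 pos [0.1576 0.6048 0.2267] F [ 0.6 -0.3 -0.3] w 1.0 gf 0.0 q7 -0.08 zt [ 0. -0. -1.] -> tx ty tz [-0.3804 -0.1575  0.2238] twist -0.0008
```

View pics/g.png

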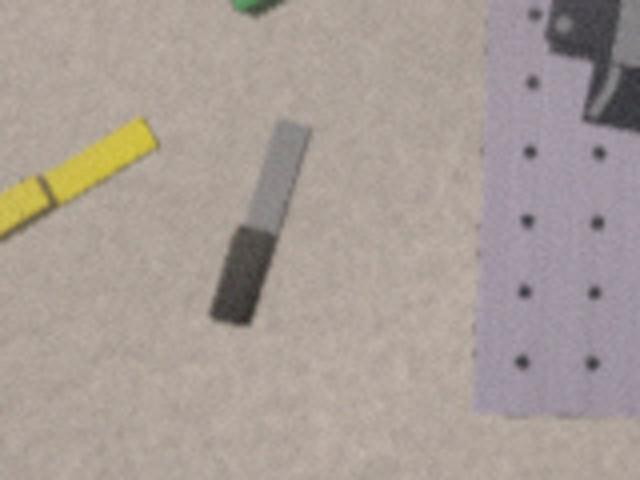

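The picture shows the blade untouched, with its handle at crop (240,275). The move was rejected, probably because the twist keys were missing.

Call:
{"name": "move_arm", "arguments": {
  "motion": [
    {"tx":-0.02,"ty":-0.01,"tz":0,"twist":0},
    {"tx":-0.036,"ty":-0.015,"tz":0,"twist":0},
    {"tx":-0.036,"ty":-0.015,"tz":0.01,"twist":0},
    {"tx":-0.036,"ty":-0.015,"tz":0.02,"twist":0},
    {"tx":-0.036,"ty":-0.015,"tz":0.02,"twist":0},
    {"tx":-0.036,"ty":-0.015,"tz":0.02,"twist":0},
    {"tx":-0.036,"ty":-0.015,"tz":0.02,"twist":0},
    {"tx":-0.036,"ty":-0.015,"tz":0.02,"twist":0},
    {"tx":-0.036,"ty":-0.015,"tz":0.02,"twist":0},
    {"tx":-0.036,"ty":-0.015,"tz":0.02,"twist":0},
    {"tx":-0.036,"ty":-0.012,"tz":0.015,"twist":0}
  ],
  "gripper": -0.2,
  "squeeze": 30
}}

```text
clock: 2.75
position: [0.4866, 0.3555, 0.0606]
ee_rot: [-0.399, -3.116, 0.001]
force: [0.0, 1.2, 0.5]
width: 0.602
gripper_force: 0.0
```

```bash
python3 -c "
from h import *
go([.486,.3565,.003],-.2536+np.pi/2)
im=arm.get_image('top');cv2.imwrite('pics/g.png',cv2.convertScaleAbs(cv2.resize(im[220:340,100:260,::-1],None,fx=4,fy=4,interpolation=2),alpha=1.6))"
```

```text
t 2.75 pos [0.4866 0.3555 0.0606] F [0.  1.2 0.5] w 0.602 gf 0.0 q7 0.65 zt [-0.001 -0.001 -1.   ] -> tx ty tz [0.0008 0.0008 0.0576] twist -0.0009
```

Well placed. I'll go down and grip the handle.

Call:
{"name": "move_arm", "arguments": {
  "motion": [
    {"tx":0,"ty":0.001,"tz":0.02,"twist":0},
    {"tx":0,"ty":0,"tz":0.02,"twist":0},
    {"tx":0,"ty":0,"tz":0.012,"twist":0},
    {"tx":0,"ty":0,"tz":0.005,"twist":0},
    {"tx":0,"ty":0,"tz":0,"twist":0}
  ]
}}

```text
clock: 3.3
position: [0.4856, 0.3581, 0.0044]
ee_rot: [-0.399, -3.116, 0.001]
force: [0.4, -0.1, -0.2]
width: 0.599
gripper_force: 0.0
```

Call:
{"name": "move_arm", "arguments": {
  "motion": [
    {"tx":0,"ty":0,"tz":0,"twist":0},
    {"tx":0,"ty":0,"tz":0,"twist":0},
    {"tx":0,"ty":0,"tz":0,"twist":0},
    {"tx":0,"ty":0,"tz":0,"twist":0},
    {"tx":0,"ty":0,"tz":0,"twist":0},
    {"tx":0,"ty":0,"tz":0,"twist":0},
    {"tx":0,"ty":0,"tz":0,"twist":0},
    {"tx":0,"ty":0,"tz":0,"twist":0}
  ],
  "gripper": 1,
  "squeeze": 30
}}

```text
clock: 4.1
position: [0.4861, 0.3582, 0.005]
ee_rot: [0.399, 3.116, 0.001]
force: [-1.5, 0.0, 4.1]
width: 0.22
gripper_force: 30.0
```

```bash
python3 -c "
from h import *
yw=-.1754
# tool target such that blade origin at nest x=-175 (tip -82.5 -> before mouth use -210)
p=pl([.6636,.1135,.012],yw,[[-.215,0,0]])[0]
go([p[0],p[1],.13],yw+np.pi/2)
im=arm.get_image('top');cv2.imwrite('pics/g.png',cv2.convertScaleAbs(cv2.resize(im[220:340,100:260,::-1],None,fx=4,fy=4,interpolation=2),alpha=1.6))"
```

```text
t 4.1 pos [0.4861 0.3582 0.005 ] F [-1.5  0.   4.1] w 0.22 gf 30.0 q7 0.65 zt [ 0.  0. -1.] -> tx ty tz [-0.0192 -0.2091 -0.1251] twist -0.0506
```

Call:
{"name": "move_arm", "arguments": {
  "motion": [
    {"tx":0,"ty":0,"tz":-0.015,"twist":0},
    {"tx":0,"ty":0,"tz":-0.03,"twist":0},
    {"tx":0,"ty":0,"tz":-0.035,"twist":0},
    {"tx":0,"ty":-0.01,"tz":-0.03,"twist":0},
    {"tx":-0.003,"ty":-0.03,"tz":-0.015,"twist":-0.01},
    {"tx":-0.004,"ty":-0.04,"tz":0,"twist":-0.01},
    {"tx":-0.004,"ty":-0.04,"tz":0,"twist":-0.01},
    {"tx":-0.004,"ty":-0.04,"tz":0,"twist":-0.01},
    {"tx":-0.004,"ty":-0.03,"tz":0,"twist":-0.01},
    {"tx":0,"ty":-0.019,"tz":0,"twist":0},
    {"tx":0,"ty":0,"tz":0,"twist":0},
    {"tx":0,"ty":0,"tz":0,"twist":0}
  ]
}}

```text
clock: 5.35
position: [0.4588, 0.1501, 0.1303]
ee_rot: [0.278, 3.129, 0.001]
force: [-0.2, 0.2, -0.8]
width: 0.217
gripper_force: 30.0
```

```bash
python3 -c "
from h import *
yw=-.1754
p=pl([.6636,.1135,.012],yw,[[-.215,0,0]])[0]
go([p[0],p[1],.071],yw+np.pi/2)
o=[]
for c,(x,y,w,h) in {'top':(210,180,110,150),'scene':(330,180,110,150)}.items():
  im=arm.get_image(c);o.append(cv2.resize(im[y:y+h,x:x+w,::-1],None,fx=3.6,fy=4,interpolation=2))
  for q in ('blade','blade_tip'): print(c,q,[(np.round(np.array(d['point'])*[640,480],1).tolist(),round(d['conf'],2)) for d in arm.place_of(c,q)][:3])
  print(proj(c,pl([*p,],yw,[[0,0,-p[2]+.125],[.0925,0,-p[2]+.125]])))
cv2.imwrite('pics/g2.png',cv2.convertScaleAbs(np.hstack(o),alpha=1.5))"
```

```text
t 5.35 pos [0.4588 0.1501 0.1303] F [-0.2  0.2 -0.8] w 0.217 gf 30.0 q7 1.01 zt [ 0.001  0.001 -1.   ] -> tx ty tz [ 0.007  -0.0003  0.0593] twist -0.0011
top blade [([102.1, 276.4], 0.83)]
top blade_tip [([253.3, 260.6], 0.81), ([137.5, 251.0], 0.77), ([256.7, 249.5], 0.4)]
[[244.10157263 305.50000339]
 [253.34390092 261.99447008]]
scene blade [([367.7, 195.1], 0.67), ([475.5, 216.9], 0.53)]
scene blade_tip [([374.5, 216.6], 0.62), ([462.5, 231.3], 0.51)]
[[365.54428867 193.0848641 ]
 [370.5184489  216.94462494]]
```

View pics/g2.png

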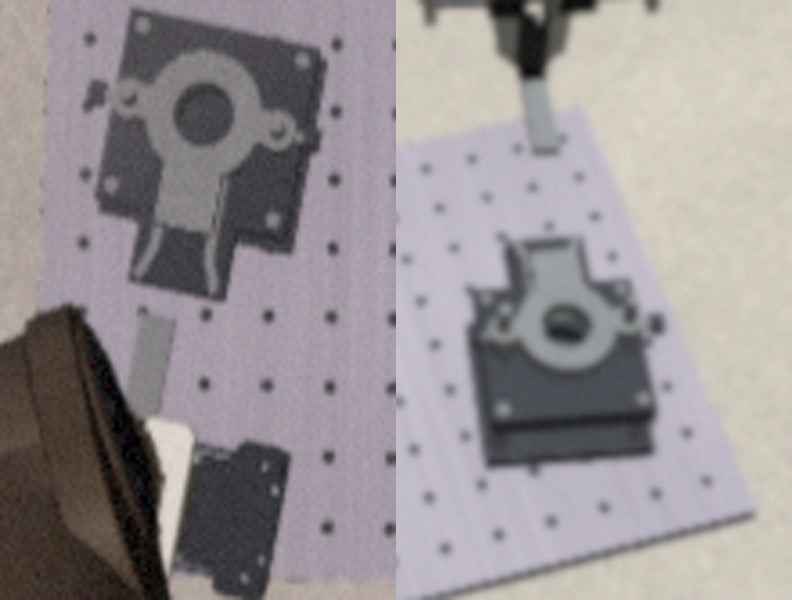

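The top view shows the blade tip at about (253,259), in line with the tongue mouth, and the scene shows it level. I'll lower it and slide in.

Call:
{"name": "move_arm", "arguments": {
  "motion": [
    {"tx":0,"ty":0,"tz":0.02,"twist":0},
    {"tx":0,"ty":0,"tz":0.025,"twist":0},
    {"tx":0,"ty":0,"tz":0.012,"twist":0},
    {"tx":0,"ty":0,"tz":0.004,"twist":0},
    {"tx":0,"ty":0,"tz":0,"twist":0},
    {"tx":-0.01,"ty":0,"tz":0,"twist":0},
    {"tx":-0.01,"ty":0,"tz":0,"twist":0},
    {"tx":-0.01,"ty":0,"tz":0,"twist":0},
    {"tx":0,"ty":0,"tz":0,"twist":0}
  ]
}}

```text
clock: 6.55
position: [0.4907, 0.1443, 0.0693]
ee_rot: [0.279, 3.127, 0.001]
force: [-0.6, 0.3, -1.7]
width: 0.215
gripper_force: 30.0
```

```bash
python3 -c "
from h import *
yw=-.1754
p=pl([.6636,.1135,.012],yw,[[-.1175,0,0]])[0]
go([p[0],p[1],.069],yw+np.pi/2)"
```

```text
t 6.55 pos [0.4907 0.1443 0.0693] F [-0.6  0.3 -1.7] w 0.215 gf 30.0 q7 1.06 zt [ 0.002  0.    -1.   ] -> tx ty tz [-0.0581 -0.      0.0004] twist -0.0016
```

Call:
{"name": "move_arm", "arguments": {
  "motion": [
    {"tx":-0.01,"ty":0,"tz":0,"twist":0},
    {"tx":-0.01,"ty":0,"tz":0,"twist":0},
    {"tx":-0.01,"ty":0,"tz":0,"twist":0},
    {"tx":-0.01,"ty":0,"tz":0,"twist":0},
    {"tx":-0.005,"ty":0,"tz":0,"twist":0},
    {"tx":0,"ty":0,"tz":0,"twist":0},
    {"tx":0,"ty":0,"tz":0.001,"twist":0},
    {"tx":0,"ty":0,"tz":0,"twist":0}
  ]
}}

```text
clock: 7.35
position: [0.532, 0.137, 0.0675]
ee_rot: [-0.276, -3.129, 0.0]
force: [-0.5, -0.8, -0.5]
width: 0.212
gripper_force: 30.0
```

```bash
python3 -c "
from h import *
yw=-.1754
p=pl([.6636,.1135,.012],yw,[[-.1175,0,0]])[0]
go([p[0],p[1],.067],yw+np.pi/2)"
```

```text
t 7.35 pos [0.532  0.137  0.0675] F [-0.5 -0.8 -0.5] w 0.212 gf 30.0 q7 1.11 zt [-0.001 -0.    -1.   ] -> tx ty tz [-0.0162 -0.0001  0.0005] twist -0.0004
```

Call:
{"name": "move_arm", "arguments": {
  "motion": [
    {"tx":-0.006,"ty":0,"tz":0,"twist":0},
    {"tx":-0.005,"ty":0,"tz":0,"twist":0},
    {"tx":0,"ty":0,"tz":0.001,"twist":0},
    {"tx":-0.002,"ty":0,"tz":0,"twist":0},
    {"tx":0,"ty":0,"tz":0,"twist":0}
  ]
}}

```text
clock: 7.85
position: [0.5448, 0.1347, 0.0669]
ee_rot: [-0.276, -3.128, -0.0]
force: [-3.2, 0.0, 5.0]
width: 0.213
gripper_force: 30.0
```

Call:
{"name": "move_arm", "arguments": {
  "motion": [
    {"tx":-0.002,"ty":0,"tz":0,"twist":0},
    {"tx":0,"ty":0,"tz":0,"twist":0}
  ]
}}

```text
clock: 8.05
position: [0.5467, 0.1345, 0.067]
ee_rot: [-0.276, -3.128, -0.0]
force: [-3.3, 0.2, 5.2]
width: 0.213
gripper_force: 30.0
```

```bash
python3 -c "
from h import *
yw=-.1754
p=pl([.6636,.1135,.012],yw,[[-.1175,0,0]])[0]
go([p[0],p[1],.067],yw+np.pi/2)"
```

```text
t 8.05 pos [0.5467 0.1345 0.067 ] F [-3.3  0.2  5.2] w 0.213 gf 30.0 q7 1.12 zt [-0.001  0.    -1.   ] -> tx ty tz [-0.0012 -0.0003 -0.    ] twist -0.0004
```

Call:
{"name": "move_arm", "arguments": {
  "motion": [
    {"tx":-0.001,"ty":0,"tz":0,"twist":0},
    {"tx":0,"ty":0,"tz":0,"twist":0}
  ]
}}

```text
clock: 8.25
position: [0.5476, 0.1344, 0.0669]
ee_rot: [-0.276, -3.128, -0.0]
force: [-4.1, 0.9, 5.7]
width: 0.214
gripper_force: 30.0
```

Call:
{"name": "move_arm", "arguments": {
  "motion": [
    {"tx":-0.001,"ty":0,"tz":0,"twist":0},
    {"tx":0,"ty":0,"tz":0,"twist":0}
  ]
}}

```text
clock: 8.45
position: [0.5483, 0.1343, 0.0669]
ee_rot: [-0.276, -3.128, -0.0]
force: [-4.7, 0.4, 6.9]
width: 0.213
gripper_force: 30.0
```

Call:
{"name": "move_arm", "arguments": {
  "motion": [
    {"tx":-0.001,"ty":0,"tz":0,"twist":0},
    {"tx":0,"ty":0,"tz":0,"twist":0}
  ]
}}

```text
clock: 8.65
position: [0.5484, 0.1343, 0.0669]
ee_rot: [-0.275, -3.126, -0.0]
force: [-8.5, 1.1, 9.9]
width: 0.217
gripper_force: 30.0
```

Call:
{"name": "move_arm", "arguments": {
  "motion": [
    {"tx":-0.001,"ty":0,"tz":0,"twist":0},
    {"tx":0,"ty":0,"tz":0,"twist":0}
  ]
}}

```text
clock: 8.85
position: [0.5483, 0.1343, 0.0669]
ee_rot: [-0.275, -3.124, 0.0]
force: [-12.0, 1.1, 14.3]
width: 0.215
gripper_force: 30.0
```

```bash
python3 -c "
from h import *
yw=-.1754
p=pl([.6636,.1135,.012],yw,[[-.1175,0,0]])[0]
go([p[0],p[1],.067],yw+np.pi/2)"
```

```text
t 8.85 pos [0.5483 0.1343 0.0669] F [-12.    1.1  14.3] w 0.215 gf 30.0 q7 1.12 zt [-0.005  0.    -1.   ] -> tx ty tz [ 0.0004 -0.0003 -0.0001] twist 0.0
```

It is home: contact came within 0.5 mm of the predicted stop. I'll ease off, let go and lift.

Call:
{"name": "move_arm", "arguments": {
  "motion": [
    {"tx":0.001,"ty":0,"tz":0,"twist":0},
    {"tx":0.001,"ty":0,"tz":-0.001,"twist":0},
    {"tx":0,"ty":0,"tz":0,"twist":0}
  ]
}}

```text
clock: 9.15
position: [0.5484, 0.1341, 0.0675]
ee_rot: [-0.276, -3.128, 0.0]
force: [-3.0, 0.9, -1.5]
width: 0.216
gripper_force: 30.0
```

Call:
{"name": "move_arm", "arguments": {
  "motion": [
    {"tx":0,"ty":0,"tz":0,"twist":0},
    {"tx":0,"ty":0,"tz":0,"twist":0},
    {"tx":0,"ty":0,"tz":0,"twist":0},
    {"tx":0,"ty":0,"tz":0,"twist":0},
    {"tx":0,"ty":0,"tz":-0.01,"twist":0},
    {"tx":0,"ty":0,"tz":-0.03,"twist":0},
    {"tx":0,"ty":0,"tz":-0.05,"twist":0},
    {"tx":0,"ty":0,"tz":-0.05,"twist":0},
    {"tx":0,"ty":0,"tz":-0.04,"twist":0}
  ],
  "gripper": -0.2
}}

```text
clock: 10.05
position: [0.5497, 0.1338, 0.2516]
ee_rot: [0.277, 3.127, 0.002]
force: [0.8, 0.9, 0.6]
width: 0.599
gripper_force: 0.0
```

```bash
python3 -c "
from h import *
go([.5287,-.3567,.20],-.1888)
go([.5287,-.3567,.20],-.1888+np.pi)
s=arm.observe();print(s['joints'])"
```

```text
t 10.05 pos [0.5497 0.1338 0.2516] F [0.8 0.9 0.6] w 0.599 gf 0.0 q7 1.1 zt [ 0.003  0.001 -1.   ] -> tx ty tz [-0.0654 -0.4866  0.0511] twist -0.9923
t 10.05 pos [0.5497 0.1338 0.2516] F [0.8 0.9 0.6] w 0.599 gf 0.0 q7 1.1 zt [ 0.003  0.001 -1.   ] -> tx ty tz [-0.0654 -0.4866  0.0511] twist -0.9923
[-0.42141633  0.31502536  0.11678501  1.69460135 -0.03990789  1.13136368
  1.10070198]
```

Call:
{"name": "move_arm", "arguments": {
  "motion": [
    {"tx":-0.002,"ty":-0.025,"tz":0,"twist":0},
    {"tx":-0.006,"ty":-0.045,"tz":0,"twist":0},
    {"tx":-0.006,"ty":-0.045,"tz":0,"twist":0},
    {"tx":-0.006,"ty":-0.045,"tz":0,"twist":0},
    {"tx":-0.006,"ty":-0.045,"tz":0,"twist":0},
    {"tx":-0.006,"ty":-0.045,"tz":0,"twist":0},
    {"tx":-0.006,"ty":-0.045,"tz":0,"twist":0},
    {"tx":-0.006,"ty":-0.045,"tz":0,"twist":0},
    {"tx":-0.006,"ty":-0.045,"tz":0,"twist":0},
    {"tx":-0.006,"ty":-0.045,"tz":0,"twist":0},
    {"tx":-0.006,"ty":-0.036,"tz":0,"twist":0},
    {"tx":-0.003,"ty":-0.02,"tz":0,"twist":0}
  ]
}}

```text
clock: 11.25
position: [0.5267, -0.3601, 0.2486]
ee_rot: [0.283, 3.129, -0.003]
force: [0.4, -0.4, -0.3]
width: 0.598
gripper_force: 0.0
```

Call:
{"name": "move_arm", "arguments": {
  "motion": [
    {"tx":0,"ty":0,"tz":0,"twist":0.09},
    {"tx":0,"ty":0,"tz":0,"twist":0.09},
    {"tx":0,"ty":0,"tz":0,"twist":0.09},
    {"tx":0,"ty":0,"tz":0,"twist":0.09},
    {"tx":0,"ty":0,"tz":0,"twist":0.09},
    {"tx":0,"ty":0,"tz":0,"twist":0.09},
    {"tx":0,"ty":0,"tz":0,"twist":0.09},
    {"tx":0,"ty":0,"tz":0,"twist":0.09},
    {"tx":0,"ty":0,"tz":0,"twist":0.09},
    {"tx":0,"ty":0,"tz":0,"twist":0.09},
    {"tx":0,"ty":0,"tz":0,"twist":0.09},
    {"tx":0,"ty":0,"tz":0,"twist":0.018}
  ]
}}

```text
clock: 12.45
position: [0.5282, -0.3558, 0.2483]
ee_rot: [2.424, 1.998, 0.001]
force: [0.3, 0.4, -0.2]
width: 0.601
gripper_force: 0.0
```

```bash
python3 -c "
from h import *
go([.5287,-.3567,.103],-.1888)
# check blade home
im=arm.get_image('top');sc=arm.get_image('scene')
o=[cv2.resize(a[y:y+h,x:x+w,::-1],None,fx=k,fy=k,interpolation=2) for a,x,y,w,h,k in ((im,215,175,100,120,5),(sc,340,215,75,120,5))]
cv2.imwrite('pics/home.png',cv2.convertScaleAbs(np.hstack(o)[:600,:800],alpha=1.5))"
```

```text
t 12.45 pos [ 0.5282 -0.3558  0.2483] F [ 0.3  0.4 -0.2] w 0.601 gf 0.0 q7 0.62 zt [ 0.001  0.    -1.   ] -> tx ty tz [-0.0008  0.0006  0.1453] twist -0.0019
```

View pics/home.png

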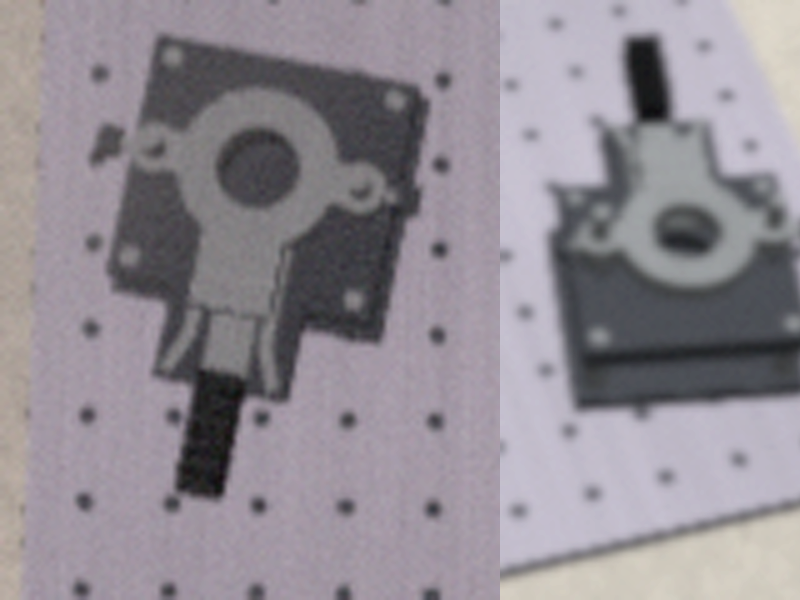

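The blade lies between the strips, under the ear at top crop (225,340), with its handle just outside the tongue. Now the chuck.

Call:
{"name": "move_arm", "arguments": {
  "motion": [
    {"tx":-0.001,"ty":0.001,"tz":0.02,"twist":0},
    {"tx":0,"ty":0,"tz":0.035,"twist":0},
    {"tx":0,"ty":0,"tz":0.035,"twist":0},
    {"tx":0,"ty":0,"tz":0.03,"twist":0},
    {"tx":0,"ty":0,"tz":0.018,"twist":0},
    {"tx":0,"ty":0,"tz":0.007,"twist":0},
    {"tx":0,"ty":0,"tz":0,"twist":0}
  ]
}}

```text
clock: 13.25
position: [0.5286, -0.357, 0.1023]
ee_rot: [-2.418, -2.004, 0.0]
force: [-0.1, -0.2, 1.0]
width: 0.595
gripper_force: 0.0
```

Call:
{"name": "move_arm", "arguments": {
  "motion": [
    {"tx":0,"ty":0,"tz":0,"twist":0},
    {"tx":0,"ty":0,"tz":0,"twist":0},
    {"tx":0,"ty":0,"tz":0,"twist":0},
    {"tx":0,"ty":0,"tz":0,"twist":0},
    {"tx":0,"ty":0,"tz":0,"twist":0},
    {"tx":0,"ty":0,"tz":0,"twist":0}
  ],
  "gripper": 1,
  "squeeze": 50
}}

```text
clock: 13.85
position: [0.5285, -0.3575, 0.1036]
ee_rot: [2.421, 2.001, 0.0]
force: [-3.3, 0.6, 7.5]
width: 0.357
gripper_force: 50.0
```

```bash
python3 -c "
from h import *
go([.5287,-.3567,.103],-.1888)"
```

```text
t 13.85 pos [ 0.5285 -0.3575  0.1036] F [-3.3  0.6  7.5] w 0.357 gf 50.0 q7 0.71 zt [ 0. -0. -1.] -> tx ty tz [0.0008 0.     0.0006] twist -0.0003
```

Call:
{"name": "move_arm", "arguments": {
  "motion": [
    {"tx":0,"ty":0,"tz":-0.005,"twist":0},
    {"tx":0,"ty":0,"tz":-0.01,"twist":0},
    {"tx":0,"ty":0,"tz":-0.02,"twist":0},
    {"tx":0,"ty":0,"tz":-0.025,"twist":0},
    {"tx":0,"ty":0,"tz":-0.03,"twist":0},
    {"tx":0,"ty":0,"tz":-0.04,"twist":0},
    {"tx":0,"ty":0,"tz":-0.035,"twist":0},
    {"tx":0,"ty":0,"tz":-0.015,"twist":0},
    {"tx":0,"ty":0,"tz":0,"twist":0}
  ]
}}

```text
clock: 14.75
position: [0.5296, -0.3581, 0.2858]
ee_rot: [2.418, 1.999, 0.003]
force: [-0.6, 0.3, -5.5]
width: 0.356
gripper_force: 50.0
```

```bash
python3 -c "
from h import *
go([.6636,.1135,.28],-.1888)
im=arm.get_image('scene');cv2.imwrite('pics/lift.png',cv2.convertScaleAbs(cv2.resize(im[160:310,130:290,::-1],None,fx=4,fy=4,interpolation=2),alpha=1.4))"
```

```text
t 14.75 pos [ 0.5296 -0.3581  0.2858] F [-0.6  0.3 -5.5] w 0.356 gf 50.0 q7 0.61 zt [ 0.004 -0.002 -1.   ] -> tx ty tz [0.4884 0.043  0.0052] twist -0.0001
```

View pics/lift.png

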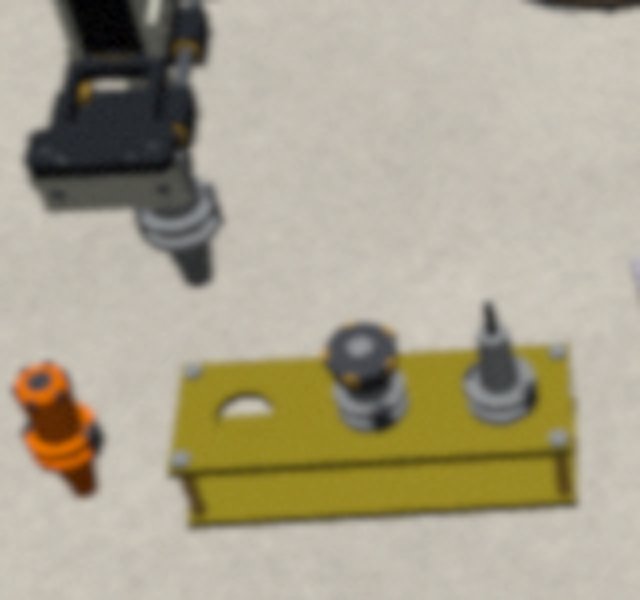

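The chuck hangs upright in the grip (flange at crop (180,215)), its rack hole is empty and the neighbours are undisturbed. I'll carry it to the nest.

Call:
{"name": "move_arm", "arguments": {
  "motion": [
    {"tx":0.015,"ty":0.001,"tz":0,"twist":0},
    {"tx":0.03,"ty":0.003,"tz":0,"twist":0},
    {"tx":0.042,"ty":0.004,"tz":0,"twist":0},
    {"tx":0.045,"ty":0.004,"tz":0,"twist":0},
    {"tx":0.045,"ty":0.004,"tz":0,"twist":0},
    {"tx":0.045,"ty":0.004,"tz":0,"twist":0},
    {"tx":0.045,"ty":0.004,"tz":0,"twist":0},
    {"tx":0.045,"ty":0.004,"tz":0,"twist":0},
    {"tx":0.045,"ty":0.004,"tz":0,"twist":0},
    {"tx":0.045,"ty":0.004,"tz":0,"twist":0},
    {"tx":0.042,"ty":0.004,"tz":0,"twist":0},
    {"tx":0.03,"ty":0.003,"tz":0,"twist":0}
  ]
}}

```text
clock: 16.0
position: [0.6591, 0.1058, 0.2803]
ee_rot: [-2.414, -2.005, 0.003]
force: [0.5, -0.3, -5.5]
width: 0.352
gripper_force: 50.0
```

Call:
{"name": "move_arm", "arguments": {
  "motion": [
    {"tx":0.014,"ty":0,"tz":0,"twist":0},
    {"tx":0,"ty":0,"tz":0,"twist":0},
    {"tx":0,"ty":0,"tz":0,"twist":0}
  ],
  "squeeze": 60
}}

```text
clock: 16.3
position: [0.6619, 0.1133, 0.2816]
ee_rot: [-2.421, -2.001, 0.004]
force: [-0.1, -0.3, -5.1]
width: 0.353
gripper_force: 60.0
```

```bash
python3 -c "
from h import *
go([.6636,.1135,.18],-.1888)
for c in('scene','top'):
  arm.get_image(c)
  print(c,[(np.round(np.array(d['point'])*[640,480],1).tolist(),round(d['conf'],2)) for d in arm.place_of(c,'chuck')][:3],'pred',proj(c,arm.observe()['position']-[0,0,.0376]), 'seat',[(np.round(np.array(d['point'])*[640,480],1).tolist(),round(d['conf'],2)) for d in arm.place_of(c,'ring_seat')][:2],proj(c,[.6636,.1135,.088]))"
```

```text
t 16.3 pos [0.6619 0.1133 0.2816] F [-0.1 -0.3 -5.1] w 0.353 gf 60.0 q7 -0.17 zt [-0.002 -0.001 -1.   ] -> tx ty tz [0.0007 0.0018 0.1016] twist -0.0004
scene [([146.0, 271.4], 0.92), ([381.5, 218.7], 0.49)] pred [[381.65379219 219.60347572]] seat [([376.4, 258.4], 0.82)] [[376.51273798 260.91242226]]
top [([530.0, 283.6], 0.84), ([259.1, 261.3], 0.73)] pred [[259.94113725 194.70616611]] seat [([264.8, 205.8], 0.8)] [[266.90483014 208.56389497]]
```

Call:
{"name": "move_arm", "arguments": {
  "motion": [
    {"tx":0.001,"ty":0.002,"tz":0.01,"twist":0},
    {"tx":0,"ty":0,"tz":0.025,"twist":0},
    {"tx":0,"ty":0,"tz":0.03,"twist":0},
    {"tx":0,"ty":0,"tz":0.025,"twist":0},
    {"tx":0,"ty":0,"tz":0.012,"twist":0},
    {"tx":0,"ty":0,"tz":0,"twist":0}
  ]
}}

```text
clock: 17.2
position: [0.6637, 0.1146, 0.1786]
ee_rot: [-2.42, -2.001, 0.005]
force: [0.1, -0.3, -4.4]
width: 0.358
gripper_force: 60.0
```

```bash
python3 -c "
from h import *
go([.6641,.1139,.1256],-.1888)"
```

```text
t 17.2 pos [0.6637 0.1146 0.1786] F [ 0.1 -0.3 -4.4] w 0.358 gf 60.0 q7 -0.13 zt [-0.003 -0.001 -1.   ] -> tx ty tz [-0.0005  0.0007  0.053 ] twist -0.0002
```

Call:
{"name": "move_arm", "arguments": {
  "motion": [
    {"tx":0,"ty":0,"tz":0.01,"twist":0},
    {"tx":0,"ty":0,"tz":0.01,"twist":0},
    {"tx":0,"ty":0,"tz":0.01,"twist":0},
    {"tx":0,"ty":0,"tz":0.01,"twist":0},
    {"tx":0,"ty":0,"tz":0.006,"twist":0},
    {"tx":0,"ty":0,"tz":0,"twist":0}
  ]
}}

```text
clock: 17.8
position: [0.6642, 0.1147, 0.1335]
ee_rot: [-2.42, -2.002, 0.002]
force: [-0.9, -0.8, -5.5]
width: 0.354
gripper_force: 60.0
```

```bash
python3 -c "
from h import *
go([.6641,.1139,.1256],-.1888); print(arm.observe()['ft_torque'])"
```

```text
t 17.8 pos [0.6642 0.1147 0.1335] F [-0.9 -0.8 -5.5] w 0.354 gf 60.0 q7 -0.11 zt [-0.002 -0.    -1.   ] -> tx ty tz [-0.0008  0.0001  0.0079] twist -0.0
[-0.09975225  0.09598503  0.02859589]
```

Call:
{"name": "move_arm", "arguments": {
  "motion": [
    {"tx":0,"ty":0,"tz":0.005,"twist":0},
    {"tx":0,"ty":0,"tz":0.001,"twist":0},
    {"tx":0,"ty":0,"tz":0,"twist":0}
  ]
}}

```text
clock: 18.1
position: [0.6649, 0.1147, 0.1287]
ee_rot: [-2.421, -2.002, 0.0]
force: [-0.0, 0.1, -6.0]
width: 0.354
gripper_force: 60.0
```

Call:
{"name": "move_arm", "arguments": {
  "motion": [
    {"tx":0,"ty":0,"tz":0.002,"twist":0},
    {"tx":0,"ty":0,"tz":0,"twist":0},
    {"tx":0,"ty":0,"tz":0,"twist":0}
  ]
}}

```text
clock: 18.4
position: [0.6649, 0.1147, 0.1268]
ee_rot: [-2.421, -2.002, -0.0]
force: [0.6, 0.0, -4.3]
width: 0.352
gripper_force: 60.0
```

Call:
{"name": "move_arm", "arguments": {
  "motion": [
    {"tx":0,"ty":0,"tz":0.002,"twist":0},
    {"tx":0,"ty":0,"tz":0,"twist":0},
    {"tx":0,"ty":0,"tz":0,"twist":0}
  ]
}}

```text
clock: 18.7
position: [0.6652, 0.1147, 0.1255]
ee_rot: [2.421, 2.002, 0.002]
force: [-1.5, 0.9, 4.1]
width: 0.354
gripper_force: 60.0
```

Seated, with first contact at the expected height. Now I press down.

Call:
{"name": "move_arm", "arguments": {
  "motion": [
    {"tx":0,"ty":0,"tz":0.002,"twist":0},
    {"tx":0,"ty":0,"tz":0.002,"twist":0},
    {"tx":0,"ty":0,"tz":0,"twist":0},
    {"tx":0,"ty":0,"tz":0,"twist":0}
  ]
}}

```text
clock: 19.1
position: [0.6652, 0.1148, 0.1214]
ee_rot: [2.421, 2.002, 0.002]
force: [-3.4, 0.4, 7.0]
width: 0.355
gripper_force: 60.0
```

Call:
{"name": "move_arm", "arguments": {
  "motion": [
    {"tx":0,"ty":0,"tz":0.002,"twist":0},
    {"tx":0,"ty":0,"tz":0,"twist":0},
    {"tx":0,"ty":0,"tz":0,"twist":0}
  ]
}}

```text
clock: 19.4
position: [0.6652, 0.1148, 0.1196]
ee_rot: [2.421, 2.002, 0.002]
force: [-3.8, 0.1, 8.8]
width: 0.357
gripper_force: 60.0
```

Call:
{"name": "move_arm", "arguments": {
  "motion": [
    {"tx":0,"ty":0,"tz":0.002,"twist":0},
    {"tx":0,"ty":0,"tz":0,"twist":0},
    {"tx":0,"ty":0,"tz":0,"twist":0}
  ]
}}

```text
clock: 19.7
position: [0.6653, 0.1148, 0.1192]
ee_rot: [-2.421, -2.002, -0.003]
force: [-8.8, -0.7, 20.8]
width: 0.354
gripper_force: 60.0
```

Call:
{"name": "move_arm", "arguments": {
  "motion": [
    {"tx":0,"ty":-0.001,"tz":-0.0004,"twist":0},
    {"tx":0,"ty":0,"tz":0,"twist":0},
    {"tx":0,"ty":0,"tz":0,"twist":0},
    {"tx":0,"ty":0,"tz":0,"twist":0}
  ]
}}

```text
clock: 20.1
position: [0.6651, 0.1148, 0.1193]
ee_rot: [2.42, 2.001, 0.005]
force: [-4.8, 0.1, 16.0]
width: 0.355
gripper_force: 60.0
```

```bash
python3 -c "
from h import *
go([.6641,.1139,.1196],-.1888)
o=[]
for c,(x,y,w,h) in {'top':(215,165,100,150),'scene':(330,160,100,150)}.items():
  im=arm.get_image(c);o.append(cv2.resize(im[y:y+h,x:x+w,::-1],None,fx=4,fy=4,interpolation=2))
cv2.imwrite('pics/end.png',cv2.convertScaleAbs(np.hstack(o),alpha=1.5));go([.6641,.1139,.1196],-.1888)"
```

```text
t 20.1 pos [0.6651 0.1148 0.1193] F [-4.8  0.1 16. ] w 0.355 gf 60.0 q7 -0.1 zt [ 0.003  0.001 -1.   ] -> tx ty tz [-0.0011 -0.0008 -0.0003] twist -0.0002
t 20.2 pos [0.6651 0.1148 0.1193] F [-5.   0.4 14.6] w 0.354 gf 60.0 q7 -0.1 zt [ 0.003  0.001 -1.   ] -> tx ty tz [-0.001  -0.0008 -0.0003] twist -0.0001
```

View pics/end.png

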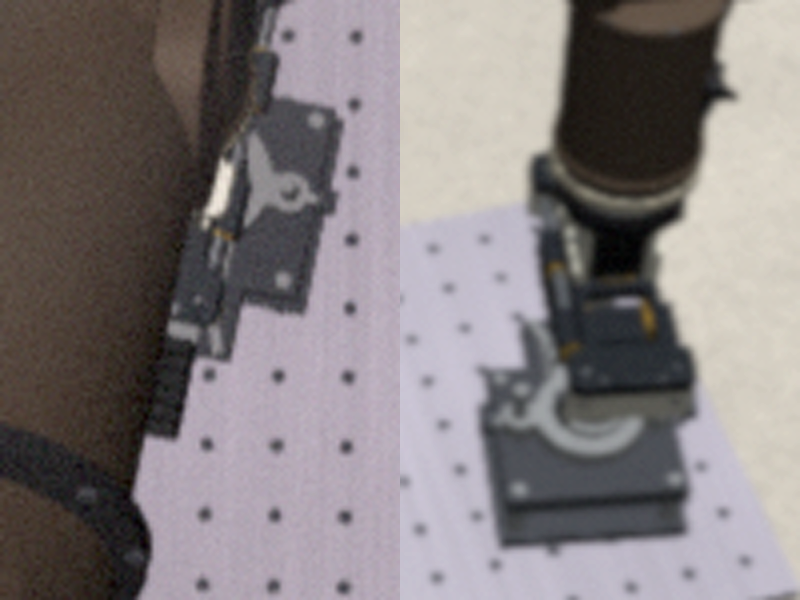

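The view shows the holder seated in the ring under the gripper and the blade handle still in place at crop (175,390). A slight push brings the force to the middle of the 15–20 N band.

Call:
{"name": "move_arm", "arguments": {
  "motion": [
    {"tx":0,"ty":0,"tz":0.0003,"twist":0},
    {"tx":0,"ty":0,"tz":0,"twist":0},
    {"tx":0,"ty":0,"tz":0,"twist":0},
    {"tx":0,"ty":0,"tz":0,"twist":0},
    {"tx":0,"ty":0,"tz":0,"twist":0}
  ]
}}

```text
clock: 20.7
position: [0.6651, 0.1148, 0.1192]
ee_rot: [2.42, 2.001, 0.005]
force: [-6.0, -0.4, 17.1]
width: 0.358
gripper_force: 60.0
```

Call:
{"name": "move_arm", "arguments": {
  "motion": [
    {"tx":0,"ty":0,"tz":0,"twist":0},
    {"tx":0,"ty":0,"tz":0,"twist":0},
    {"tx":0,"ty":0,"tz":0,"twist":0}
  ]
}}

```text
clock: 21.0
position: [0.6651, 0.1148, 0.1193]
ee_rot: [2.42, 2.001, 0.005]
force: [-5.9, -0.4, 18.0]
width: 0.353
gripper_force: 60.0
```

```bash
python3 -c "
from cell import arm
print(arm.sign_off())"
```

```text
the job is handed in; nothing more can be done
None
```

The job is handed in: the gauge blade is home against its stop and released, and the plain-nut holder stands in the sprung ring, still gripped and pressed down at about 17–18 N with the ring on the blade. The other two holders and the green box were not touched.

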